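# Close up the skewer box: drop in its tray, edge the lid off the board and lay it on

## Task

Close up the dark grey skewer box: drop the yellow lift-out tray into its mouth so that it hangs level by its rim, then cover it with the blue lid, square between the raised ends of the box. The lid is too thin to pick up where it lies, so slide it flat along the chopping board until its near end sticks well out (about two fingers' width) over the board's front edge, the one facing the robot, and pinch it there. Set tray and lid down rather than dropping them, and leave the box upright where it stands and the other things undisturbed.

Things in the scene. Friction and masses are not known exactly. Their poses are not given: they have to be found in the camera images.
- skewer_box: Narrow open box of dark grey plastic, 196 mm long (its x), 48 mm wide (y); loose, about 0.6 kg, on the table. Origin: centre of underside, z up; symmetric under a half turn. Walls 3 mm. Long side walls 50 mm high; the two end walls rise 8 mm above them, to 58 mm. Mouth 42 mm wide, 190 mm long between the end walls. Inside only a layer of bamboo skewers, below 12 mm.
- tray_seat (a point): Where the tray's origin belongs when it hangs by its rim on the box's 50 mm side walls: on the box's centre line, 24 mm above its underside; axes as the box's. The tray has 3 mm play to each side and 4 mm at each end.
- lid_seat (a point): Where the lid's origin belongs, lying on the tray's rim between the end walls of the box: on the box's centre line, 53 mm above its underside; axes as the box's. 4 mm play at each end. Lid and rim stand out 6 mm beyond the box on each side, so fingers holding their long edges pass outside the box.
- tray: Yellow plastic lift-out tray on the table, 29 mm high. Body 166 mm long (its x), 36 mm wide (y); flat outward rim at the top, 182 by 60 mm, 3 mm thick, from 26 to 29 mm above the underside. Origin: centre of its underside, z up. 70 to 120 g, symmetric under a half turn. It can be pinched from above across the 60 mm width of its rim. A few short picks lie in it.
- board: Thick wooden chopping board, fixed, 250 mm (its x) by 260 mm (its y), its top 50 mm above the table. Origin: centre of its underside, at table height. Its x axis points away from the robot, so its front edge is at x = -125 mm in its own frame. It stands on the left or on the right.
- board_edge (a point): Middle of the board's front edge, on its top face (50 mm high); axes as the board's.
- lid: Flat blue plastic plate, 182 mm long (its x axis), 60 mm wide (y), 3 mm thick, lying flat on the board with its length roughly across the front edge and its near end some 15 to 60 mm behind that edge. Origin: centre of its underside, z up; its x axis points roughly away from the robot. 30 to 60 g. A fingertip pressed lightly down on it (about 5 N) drags it along the board.
- lid_near (a point): Middle of the end of the lid that is nearer the robot (x = -91 mm in the lid's frame), half-way through its thickness.
- knife: Bystander: palette knife with black handle, 240 mm long (its x), 26 mm wide and 14 mm high, lying on the board beside the lid. Origin on its underside.
- shaker: Bystander: clear jar with green cap, 48 mm across, 105 mm high, standing beyond the tray, in the way of a low carry. Origin: centre of its underside.
- tape: Bystander: teal roll of tape lying flat, 84 mm across, 22 mm high. Origin: centre of its underside.
- marker: Bystander: red marker pen lying on the table, 150 mm long, 14 mm thick. Origin on its underside.
There are look-alikes about, which are no part of the job. Of the things that look like the tray, the larger one is meant. There is more than one size of the lid; the one meant has the size given above.

How it is judged:
By the outcome, as a careful person would: the job done as asked, in the order asked, and still so for the second after the job is handed in, with the robot touching nothing.
It also fails if it takes over 64 s, if anything falls off the work surface, if the arm or the gripper's body presses on something with over 40 N, if the wrist force passes 120 N, or if a joint passes its speed limit or range.

## Robot

A 7-joint arm with a two-finger parallel gripper is mounted at the origin on the work surface. World frame = base frame: x ahead of the robot, y to its left, z up, the work surface at z = 0. Lengths are in m, angles in rad, forces in N, time in s.
With the tool pointing down it reaches from about 0.425 to 0.925 m from the base axis. Payload 6.8 kg.
Tool frame: the origin (TCP) lies midway between the tips of the shut fingers; the grasp point (between the pads) lies 19 mm behind it; z points along the fingers, y is the line along which they close (so a half turn about z gives the same grasp; the last joint's range is limited). The gripper opens to 85 mm and grips with 20 to 120 N. Pads are 22 mm wide; open, the fingers measure 114 mm over their backs; the gripper's body (76 mm by 85 mm) begins 54 mm behind the grasp point. The pads swing forward as they close: fully open they stand 13 mm farther back than shut.
Start: joints at [1.001, 0.477, 0.022, 1.555, -0.011, 1.109, -0.083], TCP at [0.301, -0.604, 0.231] pointing down, gripper open.
Joint ranges: [-2.96, 2.96], [-0.34, 2.1], [-1.41, 1.46], [0.24, 2.44], [-1.37, 4.51], [0.17, 1.92], [-2.96, 2.96]. Speed limits (rad/s): [2.39, 2.39, 3.14, 3.14, 3.14, 3.14, 3.14].

## Interface

Orientations are given as a rotation vector (axis times angle).
In Python, from bench import r gives the robot as it stands. The module is installed in compiled form; this text tells all that it offers.
- The arm moves only by the tool apply_moves, never from a script. Its argument "rows" is a list of rows, each a list of 6 numbers: the shift along the tool's x, y, z scaled (see below), then the turn, a rotation vector about the tool's x, y, z scaled (see below). A call has 1 to 5 rows; each row is the pose to reach, as a shift and turn from the pose commanded when the call began, along the tool's axes at that moment; what a row does not reach only later rows make up. The controller multiplies each number of a shift by 0.25 m and each number of a turn by 90 degrees. A row lasts 1/8 s, in which the tool goes at most 62.5 mm and 10.7 degrees, less where a joint would pass 70% of its speed; a pose out of reach is approached as far as the arm can. A call with a number of a shift or a turn outside -1 to 1 is refused whole. A call with a gripper value outside its range is refused whole. "claw" is the opening, from 0 (shut) to 1 (fully open), set as the call begins (left out, the last holds). The fingers move at their own pace and stop on an object; "newtons" is the grip in N (left out, the last holds). Time passes only in rows, so rows that repeat a pose let the fingers close. It gives the time, the measured TCP pose, the force, the opening and the grip force at its end, in the units of the state.
- r.get_obs(): the state, without advancing time (a new reading comes with each control period).
- r.grab_frame(name): name is "side" or "top" or "wrist"; returns a dict with "pixels" (400x640x3 uint8, red, green, blue), "intrinsics" (3x3 intrinsics, pixels), "eye" and "attitude" of the camera in the world. Camera axes: x right, y up, looking along -z (the intrinsics and any distortion apply to the point x, -y, -z); pixel columns grow to the right and rows downward; lengths in m; the calibration is good to about 2 mm. A picture is of the moment at which its call begins. There is no depth.
- r.hand_in(): hands the job in; it is judged then, once.
Trained networks look in a picture, given as the dict that the camera call returned (one of the last four; its "shot" number tells which), for a name from the list of things; names that differ only in an ending like _2 or _b are one class to them, and where a whole thing is asked for, a point or a joint stands for the part that bears it (a point fixed in the world has none). Each returns a list of dicts, best first, with "conf" (0 to 1); they miss things now and then, are a little off and sometimes report something else, mostly with a low value. They report only what shows in the picture. A call takes as long as a camera call. They do not tell look-alikes from the thing itself.
- r.search_frame(picture, thing): "rect" ([left, top, width, height] in pixels, round what is visible of it).
- r.outline_of(picture, thing): "pixels" (400x640 bool, what is visible of it) and "rect" ([left, top, width, height] in pixels, round what is visible of it).
- r.landmark_of(picture, thing): "point" ([column, row] in pixels: a listed point, or the origin of a listed thing).
The state is a dict: "clock": time; "joints": joint angles; "qvel": joint speeds; "tau": joint torques, N m; "tcp_pos": TCP position; "orientation": TCP orientation; "contact_force": force on the tool from outside, world axes, zero at the start; "moment": the same for the moment, N m; "grip_width": finger opening in m; "gripper_force": force on a finger pad.
Only numpy, scipy, OpenCV 4.12 (cv2) and the standard library are available. Lean on these libraries where they do the work, as an engineer would, in place of code of your own. Each camera call takes 0.05 s, during which the arm holds its last target. There are 200 camera calls.

## Working session

There is one attempt and no reset: what is moved stays moved. The work goes in short steps, Python scripts to look and compute and a tool call to move; the robot and the scene stay as the last step left them, time stands still between calls to the robot, and variables do not carry over. Pictures are saved under pics/ and viewed, at most 10 in all, crops included, and the job is handed in when it is done.

Besides the shell and the picture viewer there is one more tool, called after "Emit:" as name(argument=value, ...), one argument or row to a line, values as JSON. apply_moves: Moves the arm, as the interface text tells. Its arguments: {"type":"object","properties":{"rows":{"type":"array","items":{"type":"array","items":{"type":"number"}}},"claw":{"type":"number"},"newtons":{"type":"number"}},"required":["rows"]}

```bash
mkdir -p pics
cat > h.py <<'E'
import numpy as np, cv2
from scipy.spatial.transform import Rotation as R
from bench import r
def att(f):
    a=np.array(f["attitude"],float)
    return a if a.shape==(3,3) else R.from_rotvec(a).as_matrix()
def save(f,n,crop=None,scale=1):
    im=f["pixels"]
    if crop: im=im[crop[1]:crop[3],crop[0]:crop[2]]
    im=cv2.resize(im,None,fx=scale,fy=scale,interpolation=cv2.INTER_CUBIC)
    cv2.imwrite("pics/"+n,im[:,:,::-1])
def ray(f,p):
    K=np.array(f["intrinsics"]); v=np.linalg.inv(K)@[p[0],p[1],1]
    return att(f)@np.array([v[0],-v[1],-v[2]])
def w(f,p,z):
    d=ray(f,p); e=np.array(f["eye"]); return e+d*(z-e[2])/d[2]
def px(f,X):
    c=att(f).T@(np.array(X)-f["eye"]); q=np.array(f["intrinsics"])@[c[0],-c[1],-c[2]]; return q[:2]/q[2]
def quad(f,m,z):
    "min-area rect of mask on plane z: centre, size(long,short), yaw of long"
    c,_=cv2.findContours(m.astype(np.uint8),cv2.RETR_EXTERNAL,cv2.CHAIN_APPROX_NONE)
    c=max(c,key=cv2.contourArea)[:,0]
    P=np.array([w(f,p,z)[:2] for p in c],np.float32)*1000
    (x,y),(a,b),t=cv2.minAreaRect(P)
    if a<b: a,b,t=b,a,t+90
    return round(float(x),1),round(float(y),1),round(float(a),1),round(float(b),1),round(float((t+90)%180-90),1)
def go(xyz,yaw=None,down=True):
    "shift/turn numbers from commanded~measured pose"
    o=r.get_obs(); M=R.from_rotvec(o["orientation"])
    return np.round(M.as_matrix().T@(np.array(xyz)-o["tcp_pos"])/0.25,4)
E
python3 - <<'E'
from h import *
o=r.get_obs(); print(o); print(R.from_rotvec(o["orientation"]).as_matrix().round(3))
for n in("top","side"):
    f=r.grab_frame(n); save(f,n+"0.png"); print(n,f["eye"],f["attitude"],f["intrinsics"],[k for k in f])
    for t in("skewer_box","tray","lid","board","knife","shaker","tape","marker"):
        print(t,[(d["rect"],round(d["conf"],2)) for d in r.search_frame(f,t)])
E
```

```text
{'clock': 0.0, 'joints': array([ 1.00089952,  0.47782871,  0.02234989,  1.55644996, -0.01152628,
        1.10931998, -0.08313258]), 'qvel': array([ 0.00094279,  0.00035836,  0.00111666, -0.00221607,  0.00023776,
       -0.00081716,  0.00080917]), 'tau': array([-9.05598990e-04, -5.96451187e+01,  1.60810813e+00, -2.81199950e+01,
        1.25837469e-02,  9.35324613e-03,  5.20702415e-06]), 'tcp_pos': array([ 0.30047085, -0.60376469,  0.23030737]), 'orientation': array([-3.05648118e+00, -7.18500732e-01,  8.59833937e-04]), 'contact_force': array([ 0.37498814, -0.41412809,  0.61688713]), 'moment': array([-0.05850551,  0.00049667, -0.018194  ]), 'gripper_force': 0.0, 'grip_width': 0.08545841849188755}
[[ 0.895  0.446 -0.001]
 [ 0.446 -0.895  0.002]
 [-0.    -0.002 -1.   ]]
top [ 0.25657276 -0.06288515  1.55795831] [ 0.09964206 -0.12194835 -1.56374145] [[490.70299439   0.         314.7921348 ]
 [  0.         490.70299439 207.25725348]
 [  0.           0.           1.        ]] ['pixels', 'intrinsics', 'eye', 'attitude', 'shot']
skewer_box [([197.4, 133.9, 27.1, 66.7], 0.72)]
tray [([207.9, 21
[... 439 characters left out ...]
3796 -1.18800791 -2.27607638] [[457.99885568   0.         314.35907667]
 [  0.         457.99885568 196.54290106]
 [  0.           0.           1.        ]] ['pixels', 'intrinsics', 'eye', 'attitude', 'shot']
skewer_box [([169.9, 228.5, 73.6, 46.9], 0.92)]
tray [([273.8, 252.9, 20.9, 40.7], 0.77), ([251.2, 199.8, 56.8, 40.7], 0.71), ([268.8, 140.9, 104.0, 63.2], 0.36)]
lid [([306.7, 150.2, 40.1, 25.9], 0.78), ([388.8, 165.4, 35.8, 10.7], 0.62)]
board [([271.1, 141.1, 99.7, 62.8], 0.9)]
knife [([273.5, 161.1, 56.4, 31.3], 0.56)]
shaker [([227.7, 169.3, 19.5, 36.2], 0.87)]
tape [([267.9, 141.0, 104.1, 64.6], 0.53)]
marker [([170.3, 225.4, 72.7, 49.3], 0.73), ([263.3, 321.5, 60.0, 27.4], 0.67)]
```

View pics/top0.png

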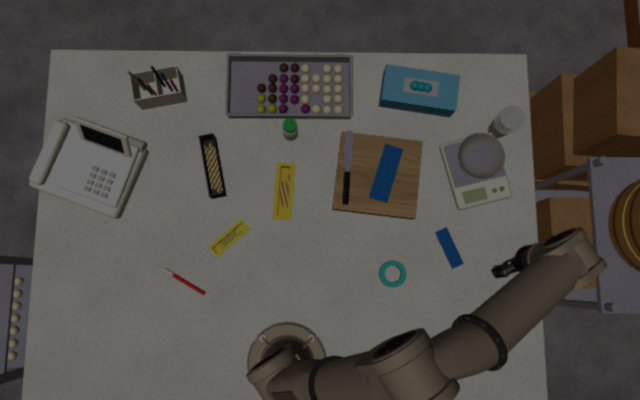

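View pics/side0.png

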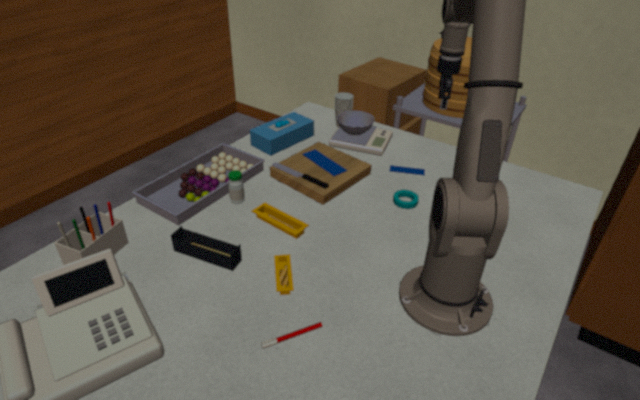

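Top view: the tray candidates are yellow at (284,191), the larger one, and (229,237), the smaller. The lid candidates are blue at (387,174) on the board, the larger one, and (449,248) on the table, the smaller. The box is at (212,166), the knife at (347,166) and the shaker at (290,128). I choose the tray at (284,191) and the lid at (387,174), and will check both by measured size and one crop.

Run:
```python
from h import *
f=r.grab_frame("top"); save(f,"crop0.png",(190,110,470,290),2.8)
for t,z in(("skewer_box",.05),("tray",.029),("lid",.053),("board",.05),("knife",.06),("shaker",.1),("tape",.02),("marker",.01)):
    for d in r.outline_of(f,t): print(t,round(d["conf"],2),np.round(d["rect"]),quad(f,d["pixels"],z))
for t,z in(("board_edge",.05),("lid_near",.0515),("tray",.0),("skewer_box",.0),("lid",.05)):
    print(t,[(w(f,d["point"],z).round(4),round(d["conf"],2)) for d in r.landmark_of(f,t)])
```

```text
skewer_box 0.91 [200. 135.  25.  63.] (602.9, 239.7, 205.5, 53.7, 11.6)
tray 0.84 [270. 165.  26.  55.] (525.6, 15.5, 181.9, 59.7, -3.2)
tray 0.82 [210. 221.  37.  35.] (377.1, 183.2, 134.5, 45.7, -47.5)
lid 0.93 [433. 228.  29.  42.] (346.6, -496.0, 123.9, 43.5, 23.6)
lid 0.63 [374. 148.  30.  55.] (582.1, -304.7, 182.0, 61.8, -18.1)
board 0.55 [330. 134.  90.  88.] (576.1, -280.1, 263.4, 260.4, 82.4)
knife 0.97 [342. 130.   9.  73.] (596.8, -183.1, 233.9, 25.5, -3.4)
shaker 0.57 [284. 122.  14.  14.] (709.2, -4.9, 63.5, 39.9, 0.5)
shaker 0.19 [201. 134.  24.  65.] (588.9, 228.8, 198.2, 52.2, 12.0)
tape 0.71 [378. 261.  28.  27.] (266.8, -325.5, 81.2, 80.6, 89.1)
marker 0.45 [166. 270.  36.  20.] (241.6, 322.8, 136.8, 12.4, 60.5)
board_edge [(array([ 0.4617, -0.2636,  0.05  ]), 0.81)]
lid_near [(array([ 0.2865, -0.5214,  0.0515]), 0.95)]
tray [(array([0.382, 0.184, 0.   ]), 0.87), (array([0.5215, 0.0251, 0.    ]), 0.81)]
skewer_box [(array([0.6079, 0.2463, 0.    ]), 0.96)]
lid [(array([ 0.3562, -0.4982,  0.05  ]), 0.8), (array([ 0.5671, -0.3173,  0.05  ]), 0.59)]
```

View pics/crop0.png

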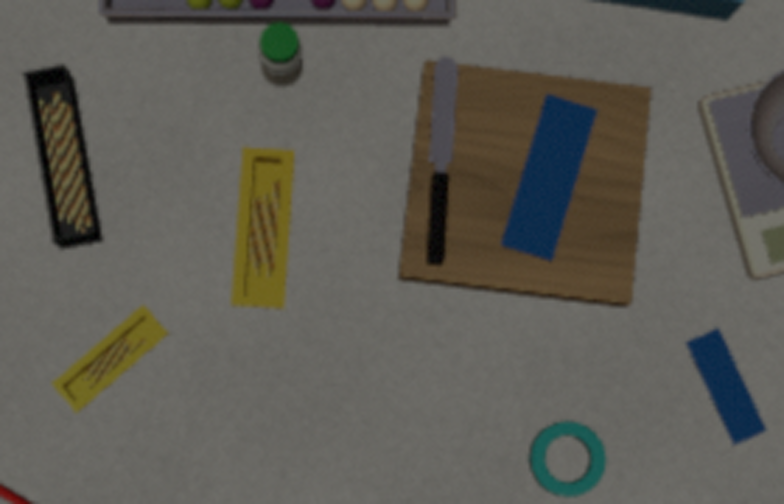

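The measured sizes confirm it: tray 182×60 at (284,191), the other being 134 mm long. Lid 182×62 at (387,174), the other being 124 mm long. In the crop they are at (265,228) and (550,178), with the knife left of the lid. I'll go above the tray now.

```bash
cat >> h.py <<'E'
def plan(x,y,z,yaw):
    "row to reach a tool-down pose; splits if shift >0.24 m or turn >50 deg"
    o=r.get_obs(); M=R.from_rotvec(o["orientation"]); c,s=np.cos(np.radians(yaw)),np.sin(np.radians(yaw))
    G=R.from_matrix(np.array([[c,s,0],[s,-c,0],[0,0,-1]]))
    t=(M.inv()*G).as_rotvec()/(np.pi/2); d=M.inv().apply(np.array([x,y,z])-o["tcp_pos"])/.25
    print("row",d.round(3),t.round(3),"rows needed",round(max(np.linalg.norm(d)*4,np.linalg.norm(t)*90/10.7),1),"tcp",o["tcp_pos"].round(4),"F",o["contact_force"].round(1),"w",round(o["grip_width"],4),"t",o["clock"])
E
python3 -c "
from h import *
plan(.526,.015,.25,-3.2)"
```

```text
row [ 1.91  -1.816 -0.075] [ 0.   -0.    0.33] rows needed 10.5 tcp [ 0.3008 -0.6043  0.2313] F [-0.2  0.   0.4] w 0.0853 t 1.6
```

Emit:
apply_moves(
  rows=[
    [0.9,-0.856,-0.075,0,0,0.33],
    [0.9,-0.856,-0.075,0,0,0.33],
    [0.9,-0.856,-0.075,0,0,0.33],
    [0.9,-0.856,-0.075,0,0,0.33],
    [0.9,-0.856,-0.075,0,0,0.33],
  ],
)

```text
clock: 2.22
tcp_pos: [0.4075, -0.3104, 0.2505]
orientation: [3.14, -0.088, 0.001]
contact_force: [1.0, -0.4, -0.4]
grip_width: 0.0854
gripper_force: 0.0
```

```bash
python3 -c "
from h import *
plan(.526,.015,.25,-3.2)"
```

```text
row [ 0.4   -1.326  0.002] [ 0. -0. -0.] rows needed 5.5 tcp [ 0.4075 -0.3104  0.2505] F [ 1.  -0.4 -0.4] w 0.0854 t 2.225
```

Emit:
apply_moves(
  rows=[
    [0.3,-1,0,0,0,0],
    [0.3,-1,0,0,0,0],
    [0.3,-1,0,0,0,0],
    [0.3,-1,0,0,0,0],
    [0.3,-1,0,0,0,0],
  ],
)

```text
clock: 2.85
tcp_pos: [0.4971, -0.0621, 0.2505]
orientation: [-3.139, 0.077, -0.002]
contact_force: [-0.1, -0.0, 0.1]
grip_width: 0.0853
gripper_force: 0.0
```

Emit:
apply_moves(
  rows=[
    [0.1,-0.32,0,0,0,0],
    [0.1,-0.32,0,0,0,0],
    [0.1,-0.32,0,0,0,0],
  ],
)

```text
clock: 3.22
tcp_pos: [0.5256, 0.0122, 0.25]
orientation: [-3.14, 0.085, 0.0]
contact_force: [0.6, -0.6, 0.0]
grip_width: 0.0855
gripper_force: 0.0
```

Run:
```python
from h import *
plan(.526,.015,.25,-3.2)
f=r.grab_frame("wrist"); save(f,"wr1.png"); print(f["eye"],f["attitude"])
for d in r.outline_of(f,"tray"): print(d["conf"],d["rect"],quad(f,d["pixels"],.029))
```

```text
row [ 0.001 -0.011 -0.   ] [-0.     0.     0.001] rows needed 0.0 tcp [0.5256 0.0122 0.25  ] F [ 0.6 -0.6  0. ] w 0.0855 t 3.225
[0.59669602 0.00775088 0.3930283 ] [-0.21571312  0.22725506 -1.6135909 ]
0.98 [193.9, 237.7, 36.8, 47.2] (422.8, 135.6, 47.1, 29.1, 28.5)
```

View pics/wr1.png

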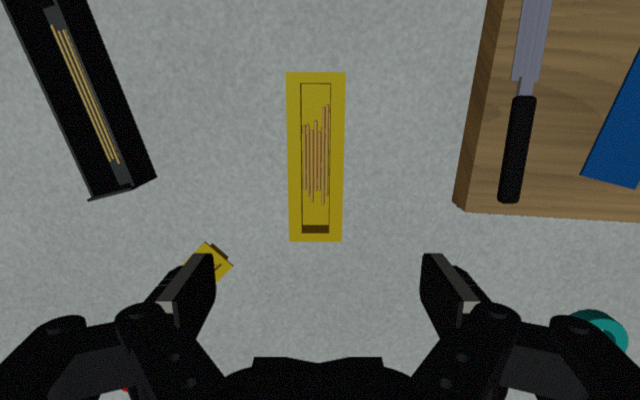

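The wrist view shows the big tray at (316,157), the box at upper left and the board corner at (455,205). The network reported only the small tray, so I'll segment by colour instead.

```bash
cat >> h.py <<'E'
def col(f,lo,hi,z,n=1):
    h=cv2.cvtColor(f["pixels"],cv2.COLOR_RGB2HSV); m=cv2.morphologyEx(cv2.inRange(h,lo,hi),cv2.MORPH_CLOSE,np.ones((5,5)))
    k,L,S,_=cv2.connectedComponentsWithStats(m); i=np.argsort(-S[1:,4])[:n]+1
    return [(S[j,:5].tolist(),quad(f,L==j,z)) for j in i]
YEL=((20,120,60),(35,255,255)); BLU=((100,120,40),(125,255,255))
E
python3 - <<'E'
from h import *
f=r.grab_frame("wrist")
print(col(f,*YEL,.029,2))
plan(.526,.013,.006,-3)
E
```

```text
[([282, 72, 60, 169, 9513], (529.8, 13.7, 179.8, 59.5, -3.3)), ([49, 28, 68, 134, 1351], (608.2, 239.9, 135.6, 12.4, 11.6))]
row [ 0.004 -0.017  0.976] [ 0.001  0.    -0.004] rows needed 3.9 tcp [0.5249 0.0091 0.2499] F [ 0.4 -0.6  0.2] w 0.0858 t 3.375
```

Emit:
apply_moves(
  rows=[
    [0.012,-0.01,0.4,0,0,0],
    [0.012,-0.01,0.8,0,0,0],
    [0.012,-0.01,0.9,0,0,0],
    [0.012,-0.01,0.9,0,0,0],
  ],
)

```text
clock: 3.88
tcp_pos: [0.5266, 0.0112, 0.0224]
orientation: [3.139, -0.093, -0.005]
contact_force: [0.7, -0.1, 0.5]
grip_width: 0.0853
gripper_force: 0.0
```

```bash
python3 -c "
from h import *
plan(.528,.014,.006,-3.3); f=r.grab_frame('wrist');print(col(f,*YEL,.029,1)); plan(.528,.014,.006,-3.3)"
```

```text
row [ 0.005 -0.012  0.066] [ 0.001  0.002 -0.001] rows needed 0.3 tcp [0.5266 0.0112 0.0224] F [ 0.7 -0.1  0.5] w 0.0853 t 3.875
[([225, 33, 166, 335, 46083], (547.0, 12.8, 146.1, 60.0, -3.3))]
row [ 0.014 -0.012  0.052] [ 0.001  0.005 -0.001] rows needed 0.2 tcp [0.5243 0.0112 0.019 ] F [-1.1 -0.6 -2.5] w 0.0855 t 3.925
```

Emit:
apply_moves(
  rows=[
    [0.006,-0.008,0.06,0,0,0],
    [0.006,-0.008,0.06,0,0,0],
    [0.006,-0.008,0.06,0,0,0],
  ],
)

```text
clock: 4.3
tcp_pos: [0.5313, 0.0154, 0.0115]
orientation: [-3.14, 0.089, -0.004]
contact_force: [0.7, -0.4, 0.8]
grip_width: 0.0852
gripper_force: 0.0
```

Emit:
apply_moves(
  rows=[
    [0,0,0,0,0,0],
    [0,0,0,0,0,0],
    [0,0,0,0,0,0],
    [0,0,0,0,0,0],
    [0,0,0,0,0,0],
  ],
  claw=0.55,
  newtons=30,
)

```text
clock: 4.92
tcp_pos: [0.5308, 0.0155, 0.0113]
orientation: [3.14, -0.089, 0.003]
contact_force: [-1.6, -0.9, 8.5]
grip_width: 0.0591
gripper_force: 30.5
```

Emit:
apply_moves(
  rows=[
    [0,0,-0.1,0,0,0],
    [0,0,-0.3,0,0,0],
    [0,0,-0.52,0,0,0],
    [0,-0.1,-0.68,0,0,0],
    [0,-0.2,-0.68,0,0,0],
  ],
)

```text
clock: 5.55
tcp_pos: [0.5352, 0.0662, 0.1843]
orientation: [-3.139, 0.091, -0.012]
contact_force: [0.5, 0.9, -1.2]
grip_width: 0.0587
gripper_force: 32.9
```

Run:
```python
from h import *
plan(.603,.24,.2,11.6)
f=r.grab_frame("wrist"); save(f,"wr2.png"); print(f["eye"])
for d in r.outline_of(f,"skewer_box"): print(d["conf"],d["rect"])
f=r.grab_frame("top"); save(f,"box_top.png",(190,125,240,210),8)
```

```text
row [ 0.231 -0.71  -0.06 ] [-0.    -0.005 -0.166] rows needed 3.0 tcp [0.5352 0.0662 0.1843] F [ 0.5  0.9 -1.2] w 0.0587 t 5.55
[0.60522877 0.06146605 0.32779554]
0.77 [4.1, 0.4, 184.9, 232.2]
```

View pics/wr2.png

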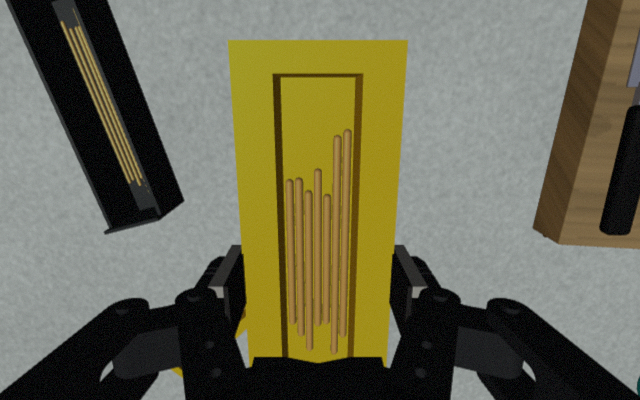

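The wrist view shows the tray held centred between the pads at rows 245–320, far rim edge at row 40, and the box at upper left with its near corners around (107,230) and (183,200). I'll fit the box model to its outlines in all the cameras.

```bash
cat >> h.py <<'E'
from scipy.optimize import minimize
def fitbox(fs,ms,x0,L=.196,W=.048,H=.055,z0=0,free=3):
    "fit x,y,yaw of an upright cuboid to convex silhouettes"
    C=np.array([[sx*L/2,sy*W/2,z] for sx in(-1,1) for sy in(-1,1) for z in(z0,z0+H)]); s=4
    big=[cv2.resize(cv2.convexHull(np.argwhere(m)[:,::-1].astype(np.int32)) is not None and m.astype(np.uint8),None,fx=s,fy=s,interpolation=cv2.INTER_LINEAR) for m in ms]
    for i,m in enumerate(ms):
        h=cv2.convexHull(np.argwhere(m)[:,::-1].astype(np.int32)); b=np.zeros_like(big[i])
        cv2.fillConvexPoly(b,np.round((h+0.5)*s).astype(np.int32),1); big[i]=b
    def cost(p,per=False):
        a=p[2]; T=C.copy(); c,sn=np.cos(a),np.sin(a)
        T[:,0]=p[0]+c*C[:,0]-sn*C[:,1]; T[:,1]=p[1]+sn*C[:,0]+c*C[:,1]; o=[]
        for f,b in zip(fs,big):
            P=np.array([px(f,t) for t in T])*s; q=np.zeros_like(b)
            cv2.fillConvexPoly(q,np.round(cv2.convexHull(P.astype(np.float32))).astype(np.int32),1)
            o.append(1-(q&b).sum()/(q|b).sum())
        return o if per else sum(o)
    S=np.array([x0]+[np.add(x0,d) for d in((.01,0,0),(0,.01,0),(0,0,.06))])
    R_=minimize(cost,x0,method="Nelder-Mead",options=dict(initial_simplex=S,xatol=1e-4,fatol=1e-5))
    return R_.x[0].round(4),R_.x[1].round(4),np.degrees(R_.x[2]).round(1),np.round(cost(R_.x,True),3)
E
python3 - <<'E'
from h import *
F=[];M=[]
for n in("wrist","top","side"):
    f=r.grab_frame(n); d=r.outline_of(f,"skewer_box")
    print(n,[(round(q["conf"],2),np.round(q["rect"])) for q in d])
    if d:
        F.append(f);M.append(d[0]["pixels"]); print(fitbox([f],[d[0]["pixels"]],(.603,.24,.2)))
    if n=="wrist":
        z=r.get_obs()["tcp_pos"][2]+.021; print("tray far edge",w(f,(318,41),z),"L/R at row 280",w(f,(243,280),z),w(f,(393,280),z))
print(fitbox(F,M,(.603,.24,.2)))
E
```

```text
wrist [(0.91, array([  3.,   0., 180., 230.]))]
(np.float64(0.6071), np.float64(0.2403), np.float64(10.9), array([0.021]))
tray far edge [0.62113232 0.06114723 0.2006127 ] L/R at row 280 [0.53547011 0.09552088 0.2006127 ] [0.53225592 0.0361134  0.2006127 ]
top [(0.86, array([198., 134.,  28.,  67.]))]
(np.float64(0.6037), np.float64(0.2417), np.float64(10.7), array([0.038]))
side [(0.9, array([170., 228.,  71.,  47.])), (0.22, array([304., 148.,  40.,  26.]))]
(np.float64(0.6067), np.float64(0.2432), np.float64(10.0), array([0.043]))
(np.float64(0.6054), np.float64(0.2414), np.float64(10.9), array([0.045, 0.049, 0.059]))
```

```bash
python3 -c "
from h import *
plan(.6095,.2417,.12,10.9)"
```

```text
row [ 0.266 -0.726  0.238] [ 0.     0.001 -0.158] rows needed 3.2 tcp [0.5327 0.0644 0.1796] F [ 0.4 -0.  -1.5] w 0.0585 t 6.0
```

Emit:
apply_moves(
  rows=[
    [0.07,-0.18,0.03,0,0,-0.04],
    [0.16,-0.4,0.1,0,0,-0.1],
    [0.23,-0.62,0.18,0,0,-0.15],
    [0.266,-0.726,0.238,0,0,-0.158],
    [0.266,-0.726,0.238,0,0,-0.158],
  ],
)

```text
clock: 6.62
tcp_pos: [0.6086, 0.2452, 0.1185]
orientation: [-3.126, -0.305, 0.005]
contact_force: [0.1, -1.3, -0.9]
grip_width: 0.0588
gripper_force: 32.9
```

Run:
```python
from h import *
plan(.6095,.2417,.12,10.9)
f=r.grab_frame("wrist"); save(f,"wr3.png"); z=r.get_obs()["tcp_pos"][2]+.0175
d=r.outline_of(f,"skewer_box"); print([(round(q["conf"],2),np.round(q["rect"])) for q in d])
for t in np.round(np.array([px(f,(.606+np.cos(.19)*a-np.sin(.19)*b,.241+np.sin(.19)*a+np.cos(.19)*b,h)) for a,b,h in((.098,.024,.058),(.098,-.024,.058),(.095,.021,.058),(.095,-.021,.058))])): print(t)
print(col(f,*YEL,z))
plan(.6095,.2417,.12,10.9)
```

```text
row [ 0.001  0.014 -0.006] [-0.001  0.002  0.003] rows needed 0.1 tcp [0.6086 0.2452 0.1185] F [ 0.1 -1.3 -0.9] w 0.0588 t 6.625
[]
[279.  51.]
[367.  51.]
[285.  57.]
[362.  57.]
[([228, 40, 180, 327, 49148], (631.9, 249.0, 131.0, 60.0, 11.1))]
row [ 0. -0. -0.] [0.001 0.001 0.   ] rows needed 0.0 tcp [0.6095 0.2417 0.12  ] F [-0.3 -0.3 -0.8] w 0.0583 t 6.725
```

View pics/wr3.png

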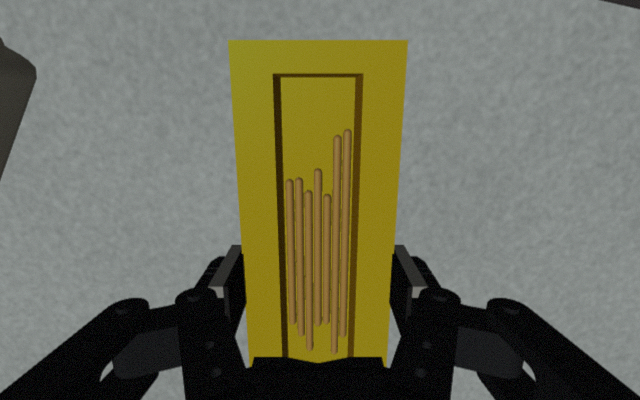

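Tray held square (yaw 11.1°), far rim at row 40, box hidden below it. Lowering gently and watching the force.

Emit:
apply_moves(
  rows=[
    [0,0,0.1,0,0,0],
    [0,0,0.2,0,0,0],
    [0,0,0.26,0,0,0],
    [0,0,0.28,0,0,0],
    [0,0,0.28,0,0,0],
  ],
)

```text
clock: 7.35
tcp_pos: [0.6099, 0.2426, 0.051]
orientation: [3.127, 0.3, 0.001]
contact_force: [0.2, 0.3, -1.5]
grip_width: 0.0587
gripper_force: 32.9
```

Run:
```python
from h import *
plan(.6095,.2417,.037,10.9)
f=r.grab_frame("side"); save(f,"s1.png",(130,190,290,300),5)
```

```text
row [-0.002  0.003  0.056] [ 0. -0.  0.] rows needed 0.2 tcp [0.6099 0.2426 0.051 ] F [ 0.2  0.3 -1.5] w 0.0587 t 7.35
```

View pics/s1.png

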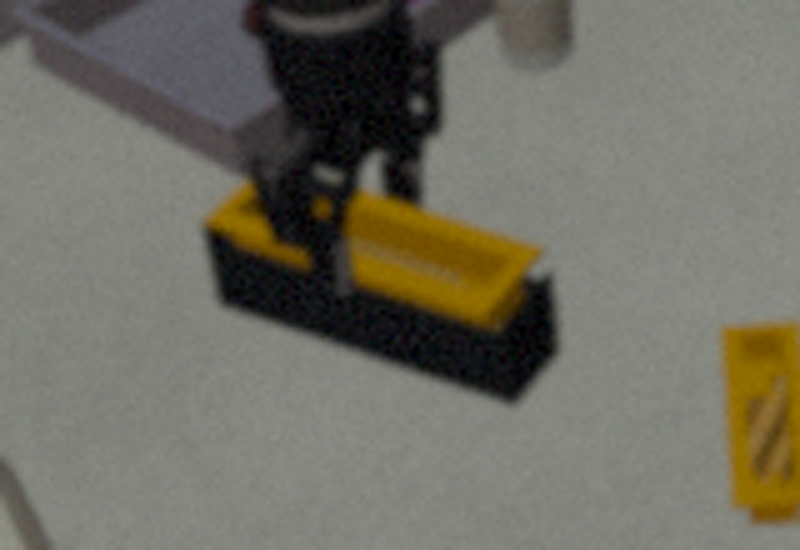

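The side view shows the tray body already inside the mouth, its rim just above the walls (crop (350,270)), with no contact force. Lowering on.

Emit:
apply_moves(
  rows=[
    [0,0,0.02,0,0,0],
    [0,0,0.04,0,0,0],
    [0,0,0.056,0,0,0],
    [0,0,0.06,0,0,0],
    [0,0,0.06,0,0,0],
  ],
)

```text
clock: 8.02
tcp_pos: [0.6096, 0.243, 0.0355]
orientation: [-3.127, -0.301, -0.0]
contact_force: [0.7, 0.2, -1.2]
grip_width: 0.0589
gripper_force: 32.9
```

Emit:
apply_moves(
  rows=[
    [0,0,0.008,0,0,0],
    [0,0,0.008,0,0,0],
    [0,0,0.008,0,0,0],
  ],
)

```text
clock: 8.4
tcp_pos: [0.6098, 0.243, 0.0354]
orientation: [3.127, 0.3, 0.001]
contact_force: [-5.4, -2.2, 12.9]
grip_width: 0.0588
gripper_force: 33.8
```

Seated (rim at 50 mm height, contact force). Releasing slowly.

Emit:
apply_moves(
  rows=[
    [0,0,-0.004,0,0,0],
    [0,0,-0.004,0,0,0],
    [0,0,-0.004,0,0,0],
    [0,0,-0.004,0,0,0],
  ],
  claw=0.85,
)

```text
clock: 8.9
tcp_pos: [0.6095, 0.2429, 0.0343]
orientation: [3.127, 0.3, -0.0]
contact_force: [0.5, 0.5, -0.4]
grip_width: 0.0725
gripper_force: 0.0
```

Emit:
apply_moves(
  rows=[
    [0,0,-0.1,0,0,0],
    [0,0,-0.3,0,0,0],
    [0,0,-0.55,0,0,0],
    [0,0,-0.75,0,0,0],
    [0,0,-0.75,0,0,0],
  ],
  claw=0.9,
)

```text
clock: 9.52
tcp_pos: [0.612, 0.2444, 0.2273]
orientation: [-3.124, -0.3, -0.014]
contact_force: [0.3, 0.4, -0.3]
grip_width: 0.0767
gripper_force: 0.0
```

Run:
```python
from h import *
f=r.grab_frame("wrist"); save(f,"wr4.png"); print(col(f,*YEL,.053))
import json; np.savez("boxshot.npz",px=f["pixels"],eye=f["eye"],att=f["attitude"],K=f["intrinsics"])
plan(.545,-.29,.25,-18)
f=r.grab_frame("side"); save(f,"s2.png",(150,200,270,300),3)
a=cv2.imread("pics/wr4.png"); b=cv2.imread("pics/s2.png"); b=cv2.copyMakeBorder(b,0,400-b.shape[0],0,0,cv2.BORDER_CONSTANT); cv2.imwrite("pics/c4.png",cv2.resize(np.hstack([a,b]),(800,320)))
```

```text
[([285, 79, 69, 191, 12153], (608.5, 241.8, 182.3, 59.7, 11.0))]
row [-0.663  2.045 -0.108] [-0.001 -0.002  0.322] rows needed 8.6 tcp [0.6106 0.2435 0.2242] F [-0.4 -0.4  0.1] w 0.0769 t 9.575
```

View pics/c4.png

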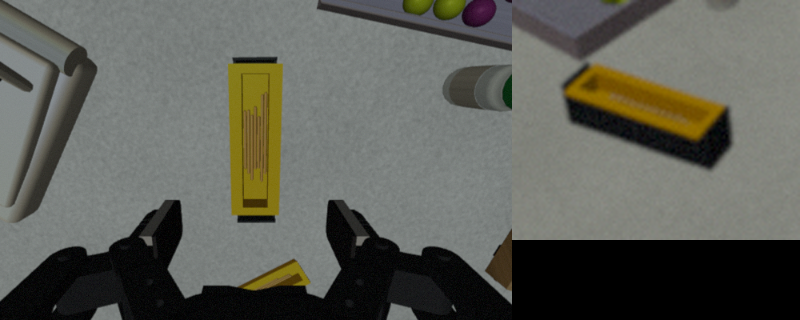

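The tray hangs level: its rim measures 182×60 at the 53 mm plane, yaw 11.0°, with the dark end walls showing evenly at wrist (256,60) and (256,218). Now to the lid.

Emit:
apply_moves(
  rows=[
    [-0.16,0.5,-0.1,0,0,0.16],
    [-0.32,1,-0.1,0,0,0.32],
    [-0.32,1,-0.1,0,0,0.32],
    [-0.32,1,-0.1,0,0,0.32],
    [-0.32,1,-0.1,0,0,0.32],
  ],
  claw=0,
)

```text
clock: 10.25
tcp_pos: [0.5769, -0.0238, 0.2452]
orientation: [3.099, -0.498, -0.005]
contact_force: [-0.3, 0.1, -1.1]
grip_width: -0.0
gripper_force: 0.0
```

```bash
python3 -c "
from h import *
plan(.50,-.29,.25,-18)"
```

```text
row [ 0.041  1.108 -0.015] [ 0.002  0.002 -0.003] rows needed 4.4 tcp [ 0.5769 -0.0238  0.2452] F [-0.3  0.1 -1.1] w -0.0 t 10.25
```

Emit:
apply_moves(
  rows=[
    [0.04,1,0,0,0,0],
    [0.04,1,0,0,0,0],
    [0.04,1,0,0,0,0],
    [0.04,1,0,0,0,0],
    [0.04,1,0,0,0,0],
  ],
)

```text
clock: 10.88
tcp_pos: [0.5085, -0.2642, 0.2452]
orientation: [3.1, -0.5, -0.006]
contact_force: [0.6, 0.0, -0.4]
grip_width: 0.0002
gripper_force: 0.0
```

```bash
cat >> h.py <<'E'
def woodedge(f,lid=True):
    "board front edge from the wood/other boundary in each column of a picture: prints world line on z=.05"
E
python3 - <<'E'
from h import *
f=r.grab_frame("wrist"); save(f,"wr5.png"); print(col(f,*BLU,.053,2))
for t,z in(("board_edge",.05),("lid_near",.0515)):
    print(t,[(np.round(d["point"]),w(f,d["point"],z).round(4),round(d["conf"],2)) for d in r.landmark_of(f,t)])
for d in r.outline_of(f,"board"): print("board",d["conf"],np.round(d["rect"]),quad(f,d["pixels"],.05))
for d in r.outline_of(f,"knife"): print("knife",d["conf"],np.round(d["rect"]),quad(f,d["pixels"],.057))
plan(.54,-.29,.06,-18)
E
```

```text
[([301, 0, 69, 177, 11387], (572.5, -303.7, 156.2, 59.6, -17.4)), ([513, 169, 86, 96, 3517], (383.7, -482.5, 110.0, 35.9, 23.6))]
board_edge [(array([337., 218.]), array([ 0.4544, -0.2682,  0.05  ]), 0.92)]
lid_near [(array([336., 172.]), array([ 0.5009, -0.2819,  0.0515]), 0.94), (array([583., 260.]), array([ 0.3255, -0.5041,  0.0515]), 0.8)]
board 0.61 [138.   2. 321. 239.] (570.8, -281.4, 259.3, 230.0, 83.2)
knife 0.58 [158.   0.  96. 222.] (587.5, -186.5, 211.9, 26.6, -3.4)
row [0.147 0.095 0.745] [-0.001  0.001  0.004] rows needed 3.1 tcp [ 0.5123 -0.2565  0.2463] F [0.1 1.1 0.3] w 0.0002 t 11.125
```

View pics/wr5.png

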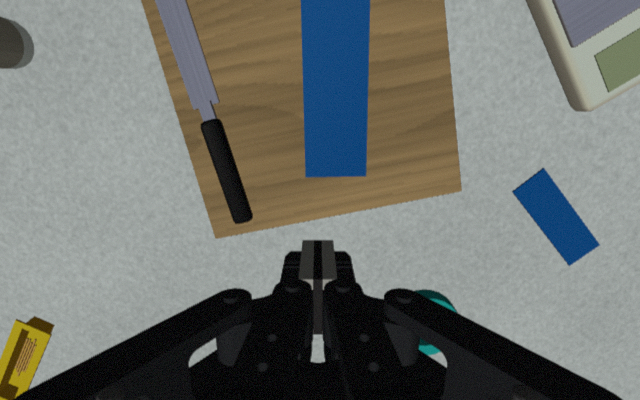

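The wrist view shows the lid with its near end at (336,177), the board's front edge from (216,237) to (461,190), and the knife handle ending at (243,221). The small blue lid is on the table at (556,217). The near end is about 45 mm behind the edge. I'll press about 75 mm behind the near end and drag it about 85 mm along the lid's axis.

Run:
```python
from h import *
plan(.5695,-.303,.065,-17.4)
```

```text
row [0.275 0.109 0.725] [-0.001  0.001 -0.003] rows needed 3.1 tcp [ 0.5123 -0.2565  0.2463] F [0.1 1.1 0.3] w 0.0002 t 11.125
```

Emit:
apply_moves(
  rows=[
    [0.2,0.08,0.25,0,0,0],
    [0.275,0.11,0.5,0,0,0],
    [0.275,0.11,0.7,0,0,0],
    [0.275,0.11,0.725,0,0,0],
    [0.275,0.11,0.725,0,0,0],
  ],
)

```text
clock: 11.75
tcp_pos: [0.569, -0.3047, 0.066]
orientation: [-3.103, 0.484, 0.001]
contact_force: [-0.2, 0.3, 0.7]
grip_width: -0.0001
gripper_force: 0.0
```

Emit:
apply_moves(
  rows=[
    [0,0,0,0,0,0],
    [0,0,0.028,0,0,0],
    [0,0,0.028,0,0,0],
  ],
)

```text
clock: 12.12
tcp_pos: [0.5688, -0.306, 0.0595]
orientation: [3.103, -0.487, 0.001]
contact_force: [-0.7, 0.3, -0.7]
grip_width: 0.0003
gripper_force: 0.0
```

Run:
```python
from h import *
plan(.5695,-.303,.053,-17.4)
f=r.grab_frame("wrist");print(col(f,*BLU,.053,2),px(f,r.get_obs()["tcp_pos"]))
```

```text
row [-0.001 -0.012  0.026] [ 0.    -0.001 -0.005] rows needed 0.1 tcp [ 0.5688 -0.306   0.0595] F [-0.7  0.3 -0.7] w 0.0003 t 12.125
[([229, 4, 154, 296, 36850], (608.9, -315.0, 129.9, 60.1, -17.5)), ([610, 344, 30, 56, 901], (452.8, -439.2, 36.4, 14.6, -3.5))] [316.65749698 260.06271019]
```

Emit:
apply_moves(
  rows=[
    [0,-0.012,0.01,0,0,0],
    [0,-0.012,0.02,0,0,0],
    [0,-0.012,0.024,0,0,0],
    [0,-0.012,0.026,0,0,0],
    [0,-0.012,0.026,0,0,0],
  ],
)

```text
clock: 12.8
tcp_pos: [0.5697, -0.3027, 0.0532]
orientation: [-3.103, 0.486, 0.0]
contact_force: [-3.0, 1.7, 6.9]
grip_width: 0.0001
gripper_force: 4.2
```

Pressing with about 7 N. Dragging.

Emit:
apply_moves(
  rows=[
    [-0.02,0,0,0,0,0],
    [-0.05,0,0,0,0,0],
    [-0.09,0,0,0,0,0],
    [-0.13,0,0,0,0,0],
    [-0.16,0,0,0,0,0],
  ],
)

```text
clock: 13.42
tcp_pos: [0.5321, -0.2913, 0.0531]
orientation: [3.103, -0.487, 0.004]
contact_force: [2.9, -0.8, 5.4]
grip_width: 0.0001
gripper_force: 2.6
```

Run:
```python
from h import *
plan(.5695,-.303,.053,-17.4)
f=r.grab_frame("wrist");print(col(f,*BLU,.053,2))
```

```text
row [ 0.157 -0.001  0.001] [ 0.    -0.002 -0.005] rows needed 0.6 tcp [ 0.5321 -0.2913  0.0531] F [ 2.9 -0.8  5.4] w 0.0001 t 13.425
[([234, 0, 162, 300, 39348], (573.1, -304.2, 125.8, 60.0, -17.4)), ([310, 334, 16, 30, 395], (486.4, -277.1, 16.9, 7.5, -17.9))]
```

The lid moves with the finger. Continuing.

Emit:
apply_moves(
  rows=[
    [-0.02,0,0,0,0,0],
    [-0.06,0,0,0,0,0],
    [-0.11,0,0,0,0,0],
    [-0.16,0,0,0,0,0],
    [-0.195,0,0,0,0,0],
  ],
)

```text
clock: 14.1
tcp_pos: [0.4856, -0.2764, 0.0531]
orientation: [3.103, -0.487, 0.005]
contact_force: [3.1, -0.6, 5.0]
grip_width: -0.0
gripper_force: 2.8
```

Emit:
apply_moves(
  rows=[
    [0,0,0,0,0,0],
    [0,0,-0.08,0,0,0],
    [-0.1,0,-0.3,0,0,0],
    [-0.24,0,-0.45,0,0,0],
    [-0.24,0,-0.45,0,0,0],
  ],
)

```text
clock: 14.72
tcp_pos: [0.4256, -0.2576, 0.1663]
orientation: [3.102, -0.489, 0.001]
contact_force: [0.7, -0.3, -0.8]
grip_width: -0.0
gripper_force: 0.0
```

Run:
```python
from h import *
f=r.grab_frame("wrist"); save(f,"wr6.png"); print(col(f,*BLU,.053,2))
for t,z in(("board_edge",.05),("lid_near",.0515)):
    print(t,[(np.round(d["point"]),w(f,d["point"],z).round(4),round(d["conf"],2)) for d in r.landmark_of(f,t)])
f=r.grab_frame("top"); print("top",col(f,*BLU,.053,3)); print([w(f,d["point"],.05) for d in r.landmark_of(f,"board_edge")])
plan(.43,-.26,.15,-17.5)
```

```text
[([270, 0, 91, 210, 17500], (483.0, -275.5, 146.0, 59.8, -17.5)), ([554, 97, 86, 134, 5816], (376.9, -474.4, 106.9, 36.0, 23.6))]
board_edge []
lid_near [(array([319., 208.]), array([ 0.4137, -0.2554,  0.0515]), 0.76)]
top [([436, 228, 27, 40, 466], (347.5, -496.7, 119.0, 36.9, 23.7)), ([367, 171, 19, 34, 180], (535.2, -267.7, 115.4, 25.2, -26.1)), ([381, 99, 23, 9, 93], (805.6, -329.1, 73.4, 19.6, 77.9))]
[array([ 0.45951847, -0.26610975,  0.05      ]), array([0.59939143, 0.24805581, 0.05      ])]
row [0.012 0.008 0.053] [-0.     0.002 -0.003] rows needed 0.2 tcp [ 0.4277 -0.2572  0.1633] F [ 0.1 -0.3  0.5] w -0.0001 t 14.975
```

View pics/wr6.png

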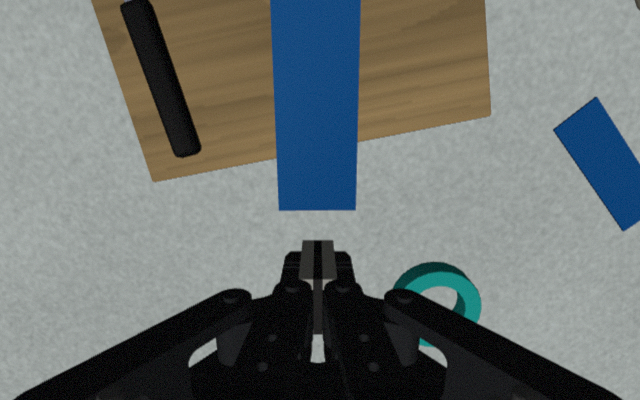

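The lid now sticks out about 40 mm: near end at row 210, board edge crossing at (277,160) to (357,145). The fingers are right below its end, aligned. I'll open and descend around the overhanging end, about 14 mm from the tip.

Emit:
apply_moves(
  rows=[
    [0,0,0,0,0,0],
    [0,0,0,0,0,0],
    [0,0,0.05,0,0,0],
    [0,0,0.15,0,0,0],
    [0,0,0.22,0,0,0],
  ],
  claw=0.97,
)

```text
clock: 15.6
tcp_pos: [0.4274, -0.2573, 0.1081]
orientation: [-3.103, 0.486, 0.002]
contact_force: [-0.1, 0.1, 0.1]
grip_width: 0.0829
gripper_force: 0.0
```

Run:
```python
from h import *
plan(.4268,-.2578,.034,-17.5)
```

```text
row [-0.001  0.003  0.296] [-0.     0.001 -0.003] rows needed 1.2 tcp [ 0.4274 -0.2573  0.1081] F [-0.1  0.1  0.1] w 0.0829 t 15.6
```

Emit:
apply_moves(
  rows=[
    [0,0.002,0.1,0,0,0],
    [0,0.002,0.2,0,0,0],
    [0,0.002,0.27,0,0,0],
    [0,0.002,0.296,0,0,0],
    [0,0.002,0.296,0,0,0],
  ],
)

```text
clock: 16.23
tcp_pos: [0.4276, -0.2579, 0.0354]
orientation: [-3.103, 0.487, 0.001]
contact_force: [0.2, 0.2, 0.1]
grip_width: 0.0827
gripper_force: 0.0
```

Run:
```python
from h import *
f=r.grab_frame("wrist"); save(f,"wr7.png"); print(col(f,*BLU,.053,2))
plan(.4268,-.2578,.034,-17.5)
```

```text
[([222, 0, 186, 315, 51647], (468.5, -271.0, 117.3, 60.0, -17.5))]
row [-0.005  0.     0.007] [ 0.    -0.    -0.004] rows needed 0.0 tcp [ 0.428  -0.2581  0.0359] F [ 0.6  0.7 -0.2] w 0.0829 t 16.275
```

Emit:
apply_moves(
  rows=[
    [0,0,0,0,0,0],
    [0,0,0,0,0,0],
    [0,0,0,0,0,0],
    [0,0,0,0,0,0],
    [0,0,0,0,0,0],
  ],
  claw=0.55,
  newtons=40,
)

```text
clock: 16.9
tcp_pos: [0.4283, -0.2583, 0.0362]
orientation: [3.103, -0.487, 0.002]
contact_force: [-0.7, 0.8, 6.0]
grip_width: 0.0588
gripper_force: 42.1
```

Emit:
apply_moves(
  rows=[
    [0,0,-0.04,0,0,0],
    [0,0,-0.12,0,0,0],
    [0,0,-0.26,0,0,0],
    [0,0,-0.42,0,0,0],
    [0,0,-0.56,0,0,0],
  ],
)

```text
clock: 17.52
tcp_pos: [0.4275, -0.2579, 0.1774]
orientation: [3.104, -0.486, -0.0]
contact_force: [0.6, -0.2, 0.0]
grip_width: 0.0583
gripper_force: 42.9
```

Run:
```python
from h import *
f=r.grab_frame("wrist"); save(f,"wr8.png"); o=r.get_obs(); z=o["tcp_pos"][2]+.018; print(col(f,*BLU,z,1))
g=r.grab_frame("side"); save(g,"s8.png",(210,90,430,220),3)
plan(.53,.226,.17,11)
```

```text
[([224, 0, 182, 314, 50683], (469.5, -271.6, 112.7, 57.4, -17.3))]
row [-0.213 -1.97   0.036] [ 0.002 -0.004 -0.32 ] rows needed 7.9 tcp [ 0.4298 -0.2591  0.1797] F [-0.3  0.2  0.4] w 0.0583 t 17.625
```

View pics/s8.png

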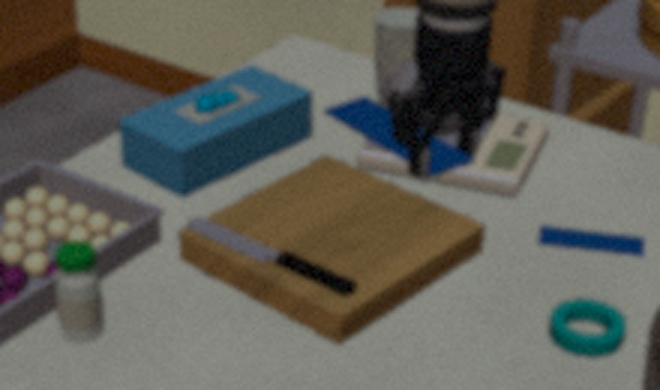

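The lid is off the board, held level, and the knife is untouched. Carrying it to the box at z≈0.18, well above the shaker.

Emit:
apply_moves(
  rows=[
    [-0.03,-0.12,0,0,0,-0.03],
    [-0.05,-0.34,0,0,0,-0.06],
    [-0.07,-0.56,0,0,0,-0.1],
    [-0.09,-0.78,0,0,0,-0.13],
    [-0.1,-1,0,0,0,-0.16],
  ],
)

```text
clock: 18.25
tcp_pos: [0.4793, -0.0096, 0.1749]
orientation: [3.14, -0.088, -0.003]
contact_force: [0.7, -1.0, -0.7]
grip_width: 0.0584
gripper_force: 42.9
```

Run:
```python
from h import *
plan(.5344,.2274,.17,11)
d=np.load("boxshot.npz"); f=dict(pixels=d["px"],eye=d["eye"],attitude=d["att"],intrinsics=d["K"])
h=cv2.cvtColor(f["pixels"],cv2.COLOR_RGB2HSV)
# profile along tray axis, through tray centre, on plane of end-wall tops z=.058
u=np.array([np.cos(np.radians(11)),np.sin(np.radians(11))]); 
for lat in(-.008,.008):
    s=np.arange(-.112,.1121,.002); P=[px(f,(*(np.array([.6085,.2418])+u*a+lat*np.array([-u[1],u[0]])),.058)) for a in s]
    v=[int(h[int(round(p[1])),int(round(p[0])),2]) for p in P]
    print([(int(round(a*1000)),q) for a,q in zip(s,v) if abs(a)>.086])
```

```text
row [ 0.167 -0.959  0.019] [-0.     0.001 -0.158] rows needed 3.9 tcp [ 0.4793 -0.0096  0.1749] F [ 0.7 -1.  -0.7] w 0.0584 t 18.25
[(-112, 132), (-110, 131), (-108, 134), (-106, 133), (-104, 131), (-102, 131), (-100, 130), (-98, 95), (-96, 26), (-94, 6), (-92, 11), (-90, 19), (-88, 115), (86, 129), (88, 132), (90, 132), (92, 39), (94, 23), (96, 31), (98, 118), (100, 126), (102, 121), (104, 124), (106, 124), (108, 125), (110, 129), (112, 128)]
[(-112, 132), (-110, 129), (-108, 124), (-106, 130), (-104, 128), (-102, 129), (-100, 135), (-98, 89), (-96, 24), (-94, 10), (-92, 5), (-90, 9), (-88, 115), (86, 136), (88, 131), (90, 136), (92, 34), (94, 16), (96, 32), (98, 121), (100, 129), (102, 129), (104, 125), (106, 126), (108, 129), (110, 123), (112, 121)]
```

Emit:
apply_moves(
  rows=[
    [0.03,-0.18,0,0,0,-0.03],
    [0.07,-0.4,0,0,0,-0.07],
    [0.11,-0.64,0,0,0,-0.11],
    [0.15,-0.84,0,0,0,-0.14],
    [0.166,-0.959,0.02,0,0,-0.158],
  ],
)

```text
clock: 18.88
tcp_pos: [0.5348, 0.2287, 0.17]
orientation: [-3.125, -0.305, 0.002]
contact_force: [0.3, -0.5, 0.3]
grip_width: 0.0581
gripper_force: 42.9
```

Emit:
apply_moves(
  rows=[
    [0,0,0,0,0,0],
    [0,0,0.1,0,0,0],
    [0,0,0.2,0,0,0],
    [0,0,0.2,0,0,0],
    [0,0,0.2,0,0,0],
  ],
)

```text
clock: 19.5
tcp_pos: [0.5362, 0.2242, 0.1213]
orientation: [3.128, 0.295, 0.0]
contact_force: [0.7, -0.5, -0.3]
grip_width: 0.0584
gripper_force: 43.0
```

Run:
```python
from h import *
plan(.5339,.2273,.045,11)
f=r.grab_frame("wrist"); save(f,"wr9.png",(100,0,540,400),1); z=r.get_obs()["tcp_pos"][2]+.017; print(col(f,*BLU,z,1))
g=r.grab_frame("side"); save(g,"s9.png",(150,180,270,290),3.3)
a=cv2.imread("pics/wr9.png");b=cv2.imread("pics/s9.png");h=max(a.shape[0],b.shape[0]);p=lambda i:cv2.copyMakeBorder(i,0,h-i.shape[0],0,0,cv2.BORDER_CONSTANT);c=np.hstack([p(a),p(b)]);cv2.imwrite("pics/c9.png",cv2.resize(c,None,fx=min(1,800/c.shape[1]),fy=min(1,800/c.shape[1])))
```

```text
row [-0.007 -0.014  0.305] [ 0.    -0.    -0.002] rows needed 1.2 tcp [0.5362 0.2242 0.1213] F [ 0.7 -0.5 -0.3] w 0.0584 t 19.5
[([224, 0, 182, 314, 50625], (578.3, 231.8, 117.2, 59.3, 11.3))]
```

View pics/c9.png

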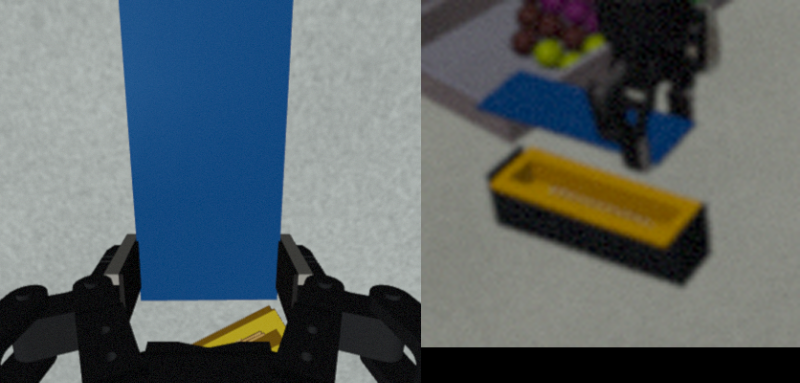

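The lid is centred over the box and parallel to it. I've now viewed 12 pictures, over the limit of 10, so from here I check by numbers only. Lowering to just above the end walls with a small correction.

Emit:
apply_moves(
  rows=[
    [-0.006,-0.013,0.06,0,0,0],
    [-0.006,-0.013,0.14,0,0,0],
    [-0.006,-0.013,0.2,0,0,0],
    [-0.006,-0.013,0.21,0,0,0],
    [-0.006,-0.013,0.21,0,0,0],
  ],
)

```text
clock: 20.23
tcp_pos: [0.5343, 0.2275, 0.0683]
orientation: [-3.128, -0.296, -0.0]
contact_force: [0.4, -0.6, 0.1]
grip_width: 0.0582
gripper_force: 43.0
```

Run:
```python
from h import *
plan(.5341,.2278,.045,11)
f=r.grab_frame("wrist"); z=r.get_obs()["tcp_pos"][2]+.017; print(col(f,*BLU,z,1))
print("box near outer corners px",px(f,(.608-.0962-.0046*-1,.2417-.0187+.0236*-1*-1,.058)))
g=r.grab_frame("side"); print(col(g,*BLU,z,2))
plan(.5341,.2278,.045,11)
```

```text
row [-0.001 -0.001  0.093] [-0.    -0.    -0.002] rows needed 0.4 tcp [0.5343 0.2275 0.0683] F [ 0.4 -0.6  0.1] w 0.0582 t 20.225
[([224, 0, 182, 314, 50628], (576.3, 235.0, 117.1, 59.8, 11.0))]
box near outer corners px [270.87905833 275.99360215]
[([250, 113, 63, 41, 1402], (805.1, -352.6, 295.1, 193.8, 81.4)), ([172, 218, 43, 26, 498], (626.0, 245.8, 139.4, 62.3, 13.8))]
row [-0.002 -0.001  0.096] [-0.    -0.001 -0.002] rows needed 0.4 tcp [0.5347 0.2276 0.0689] F [0.2 0.6 0.2] w 0.0582 t 20.325
```

Emit:
apply_moves(
  rows=[
    [0,0,0.03,0,0,0],
    [0,0,0.06,0,0,0],
    [0,0,0.085,0,0,0],
    [0,0,0.1,0,0,0],
    [0,0,0.1,0,0,0],
  ],
)

```text
clock: 20.95
tcp_pos: [0.534, 0.2294, 0.0464]
orientation: [-3.126, -0.298, -0.002]
contact_force: [-10.9, -3.7, 31.5]
grip_width: 0.0583
gripper_force: 59.2
```

Emit:
apply_moves(
  rows=[
    [0,0,0.006,0,0,0],
    [0,0,0.01,0,0,0],
    [0,0,0.01,0,0,0],
  ],
)

```text
clock: 21.32
tcp_pos: [0.5338, 0.2313, 0.0459]
orientation: [-3.124, -0.299, -0.004]
contact_force: [-16.5, -2.5, 47.0]
grip_width: 0.0583
gripper_force: 66.4
```

It touched early, with the lid underside at about 60 mm, so it is riding on an end wall. Backing off and measuring.

Emit:
apply_moves(
  rows=[
    [0,0,-0.02,0,0,0],
    [0,0,-0.06,0,0,0],
    [0,0,-0.12,0,0,0],
    [0,0,-0.2,0,0,0],
    [0,0,-0.2,0,0,0],
  ],
)

```text
clock: 21.95
tcp_pos: [0.5356, 0.228, 0.0929]
orientation: [-3.126, -0.295, -0.006]
contact_force: [-0.2, -0.4, -0.2]
grip_width: 0.0583
gripper_force: 43.0
```

Run:
```python
from h import *
F=[];M=[]
plan(.5341,.2278,.045,11)
f=r.grab_frame("wrist"); save(f,"wr10.png"); z=r.get_obs()["tcp_pos"][2]+.017; print(col(f,*BLU,z,1))
# lid width (px) by row: droop check
m=cv2.inRange(cv2.cvtColor(f["pixels"],cv2.COLOR_RGB2HSV),*BLU)
for row in(5,60,120,180,230):
    c=np.flatnonzero(m[row,150:450])+150; a,b=w(f,(c[0],row),z),w(f,(c[-1]+1,row),z); print(row,c[0],c[-1],"width mm at lid plane",round(np.linalg.norm(a-b)*1000,1),"along",round(((a+b)/2)[0],3))
for n in("top","side"):
    g=r.grab_frame(n); save(g,n+"10.png"); print(n,"lid",col(g,*BLU,z,3)[:3]); print(n,"tray",col(g,*YEL,.053,2))
    d=r.outline_of(g,"skewer_box"); print([(round(q["conf"],2),np.round(q["rect"])) for q in d])
plan(.5341,.2278,.045,11)
```

```text
row [-0.007 -0.     0.191] [-0.001 -0.002 -0.002] rows needed 0.8 tcp [0.5356 0.228  0.0929] F [-0.2 -0.4 -0.2] w 0.0583 t 21.95
[([224, 0, 182, 314, 50624], (577.4, 235.6, 118.6, 60.0, 11.3))]
5 225 405 width mm at lid plane 59.8 along 0.634
60 229 402 width mm at lid plane 59.8 along 0.617
120 233 398 width mm at lid plane 59.7 along 0.597
180 238 395 width mm at lid plane 59.6 along 0.576
230 241 393 width mm at lid plane 60.1 along 0.556
top lid [([436, 228, 27, 40, 464], (344.2, -480.7, 114.5, 35.4, 23.7)), ([194, 131, 24, 36, 377], (636.8, 247.9, 112.7, 56.0, 11.0)), ([381, 99, 72, 16, 299], (775.7, -394.7, 221.7, 20.1, 80.9))]
top tray [([257, 94, 19, 19, 174], (805.7, 72.8, 60.0, 57.4, 0.8)), ([209, 242, 12, 13, 87], (341.7, 219.9, 36.4, 24.1, 37.8))]
[]
side lid [([250, 113, 63, 41, 1390], (776.5, -316.8, 286.0, 188.2, 82.1)), ([170, 213, 44, 25, 496], (622.5, 248.0, 140.2, 60.3, 9.9)), ([216, 225, 21, 17, 182], (537.3, 217.9, 71.0, 46.7, -25.3))]
side tray [([172, 229, 67, 30, 858], (607.8, 246.1, 188.8, 63.7, 11.6)), ([275, 255, 18, 39, 601], (356.8, 211.8, 137.5, 41.0, -48.5))]
[(0.65, array([269., 144., 102.,  60.])), (0.59, array([176., 232.,  66.,  42.]))]
row [ 0.002 -0.003  0.181] [ 0.     0.001 -0.002] rows needed 0.7 tcp [0.5338 0.227  0.0902] F [-0.1 -1.3  0.5] w 0.0581 t 22.2
```

The lid is still held square and level, within 1 mm of the box centre. The fingers reached about 8 mm below the lid, and the tray rim is as wide as the lid, so most likely the fingertips landed on the rim. I'll put the lid back on the board edge, regrip it with just the fingertips, and re-measure box and tray on the way.

Emit:
apply_moves(
  rows=[
    [0,0,-0.2,0,0,0],
    [0,0.05,-0.35,0,0,0.04],
    [-0.03,0.25,-0.35,0,0,0.08],
    [-0.06,0.5,-0.35,0,0,0.12],
    [-0.09,0.64,-0.35,0,0,0.12],
  ],
)

```text
clock: 22.82
tcp_pos: [0.5419, 0.0621, 0.1777]
orientation: [3.14, -0.006, -0.001]
contact_force: [-0.5, 0.7, 0.5]
grip_width: 0.0584
gripper_force: 43.3
```

Run:
```python
from h import *
f=r.grab_frame("wrist"); save(f,"wr11.png"); np.savez("box11.npz",px=f["pixels"],eye=f["eye"],att=f["attitude"],K=f["intrinsics"])
print(col(f,*YEL,.053,3)); print(col(f,*BLU,r.get_obs()["tcp_pos"][2]+.017,1))
d=r.outline_of(f,"skewer_box"); print([(round(q["conf"],2),np.round(q["rect"])) for q in d])
plan(.4283,-.2583,.15,-17.4)
```

```text
[([0, 0, 153, 223, 18049], (600.4, 240.8, 166.4, 62.6, 10.5)), ([159, 366, 24, 17, 254], (361.3, 198.6, 23.8, 15.7, -74.9)), ([238, 306, 17, 22, 123], (422.6, 124.8, 23.0, 10.4, -19.5))]
[([224, 0, 182, 314, 50633], (584.6, 61.5, 117.8, 60.0, 0.1))]
[(0.79, array([ 84.,   0.,  92., 231.]))]
row [-0.444  1.276  0.115] [0.002 0.001 0.188] rows needed 5.4 tcp [0.5417 0.06   0.1775] F [0.1 0.4 0.6] w 0.0582 t 22.925
```

Box and tray have not moved (within about 1 mm). On to the board.

Emit:
apply_moves(
  rows=[
    [-0.07,0.2,0,0,0,0.04],
    [-0.16,0.45,0,0,0,0.08],
    [-0.25,0.7,0,0,0,0.12],
    [-0.32,0.92,0,0,0,0.16],
    [-0.345,0.99,0,0,0,0.188],
  ],
)

```text
clock: 23.55
tcp_pos: [0.4541, -0.1847, 0.1779]
orientation: [3.105, -0.472, -0.002]
contact_force: [0.1, 0.7, 0.4]
grip_width: 0.0583
gripper_force: 43.3
```

Run:
```python
from h import *
plan(.4283,-.2583,.1,-17.4)
```

```text
row [-0.011  0.311  0.312] [0.001 0.001 0.001] rows needed 1.8 tcp [ 0.4541 -0.1847  0.1779] F [0.1 0.7 0.4] w 0.0583 t 23.55
```

Emit:
apply_moves(
  rows=[
    [0,0.12,0,0,0,0],
    [-0.01,0.28,0,0,0,0],
    [-0.01,0.3,0.1,0,0,0],
    [-0.01,0.3,0.25,0,0,0],
    [-0.01,0.3,0.35,0,0,0],
  ],
)

```text
clock: 24.18
tcp_pos: [0.4318, -0.2509, 0.0891]
orientation: [-3.106, 0.459, 0.002]
contact_force: [0.1, 0.2, -0.2]
grip_width: 0.0584
gripper_force: 43.3
```

Run:
```python
from h import *
f=r.grab_frame("wrist"); save(f,"wr12.png")
plan(.4283,-.2583,.037,-17.4)
```

```text
row [0.003 0.034 0.198] [-0.001  0.004  0.007] rows needed 0.8 tcp [ 0.4303 -0.25    0.0866] F [-0.1  0.7 -2.9] w 0.0583 t 24.225
```

Emit:
apply_moves(
  rows=[
    [0,0.034,0,0,0,0.007],
    [0,0.034,0.08,0,0,0.007],
    [0,0.034,0.14,0,0,0.007],
    [0,0.034,0.17,0,0,0.007],
    [0,0.034,0.18,0,0,0.007],
  ],
)

```text
clock: 24.85
tcp_pos: [0.4292, -0.2607, 0.0457]
orientation: [-3.105, 0.479, 0.0]
contact_force: [0.3, -0.0, -0.8]
grip_width: 0.0581
gripper_force: 43.3
```

Emit:
apply_moves(
  rows=[
    [0,0,0.008,0,0,0],
    [0,0,0.012,0,0,0],
    [0,0,0.012,0,0,0],
  ],
)

```text
clock: 25.22
tcp_pos: [0.4292, -0.2608, 0.043]
orientation: [3.105, -0.479, 0.0]
contact_force: [-0.0, -0.1, -0.2]
grip_width: 0.0582
gripper_force: 43.3
```

Emit:
apply_moves(
  rows=[
    [0,0,0.008,0,0,0],
    [0,0,0.016,0,0,0],
    [0,0,0.02,0,0,0],
    [0,0,0.02,0,0,0],
  ],
)

```text
clock: 25.72
tcp_pos: [0.4291, -0.2607, 0.0377]
orientation: [-3.105, 0.479, 0.0]
contact_force: [0.6, -0.7, -0.6]
grip_width: 0.0582
gripper_force: 43.3
```

Emit:
apply_moves(
  rows=[
    [0,0,0.004,0,0,0],
    [0,0,0.006,0,0,0],
    [0,0,0.006,0,0,0],
  ],
)

```text
clock: 26.1
tcp_pos: [0.4292, -0.2608, 0.0365]
orientation: [3.105, -0.479, 0.0]
contact_force: [-1.1, 0.8, 4.3]
grip_width: 0.0581
gripper_force: 43.6
```

On the board. Opening, rising 5.5 mm, regripping.

Emit:
apply_moves(
  rows=[
    [0,0,0,0,0,0],
    [0,0,0,0,0,0],
    [0,0,-0.012,0,0,0],
    [0,0,-0.024,0,0,0],
    [0,0,-0.024,0,0,0],
  ],
  claw=0.8,
)

```text
clock: 26.72
tcp_pos: [0.4294, -0.2609, 0.0426]
orientation: [3.105, -0.479, 0.001]
contact_force: [-0.3, -0.2, 0.4]
grip_width: 0.0684
gripper_force: 0.0
```

Run:
```python
from h import *
f=r.grab_frame("wrist"); save(f,"wr13.png"); print(col(f,*BLU,.053,2))
plan(.4292,-.2608,.0415,-17.5)
```

```text
[([227, 0, 175, 307, 47647], (470.8, -273.9, 120.0, 60.0, -17.0))]
row [-0.     0.     0.004] [ 0.    -0.    -0.001] rows needed 0.0 tcp [ 0.4293 -0.2608  0.0425] F [-0.1  0.4  1. ] w 0.0684 t 26.775
```

Emit:
apply_moves(
  rows=[
    [0,0,0.004,0,0,0],
    [0,0,0.004,0,0,0],
    [0,0,0.004,0,0,0],
    [0,0,0.004,0,0,0],
    [0,0,0.004,0,0,0],
  ],
  claw=0.55,
  newtons=45,
)

```text
clock: 27.4
tcp_pos: [0.4292, -0.2608, 0.0417]
orientation: [3.105, -0.479, 0.0]
contact_force: [-1.7, 0.5, 6.3]
grip_width: 0.0579
gripper_force: 46.5
```

Emit:
apply_moves(
  rows=[
    [0,0,-0.03,0,0,0],
    [0,0,-0.1,0,0,0],
    [0,0,-0.24,0,0,0],
    [0,0,-0.4,0,0,0],
    [0,0,-0.54,0,0,0],
  ],
)

```text
clock: 28.02
tcp_pos: [0.429, -0.2607, 0.1779]
orientation: [3.105, -0.479, 0.001]
contact_force: [0.2, -1.3, -1.0]
grip_width: 0.0581
gripper_force: 48.2
```

Run:
```python
from h import *
plan(.5341,.2278,.17,11)
f=r.grab_frame("wrist"); save(f,"wr14.png"); z=r.get_obs()["tcp_pos"][2]+.0115; print(col(f,*BLU,z,1))
m=cv2.inRange(cv2.cvtColor(f["pixels"],cv2.COLOR_RGB2HSV),*BLU)
for row in(5,120,230):
    c=np.flatnonzero(m[row,150:450])+150; a,b=w(f,(c[0],row),z),w(f,(c[-1]+1,row),z); print(row,c[0],c[-1],round(np.linalg.norm(a-b)*1000,1))
plan(.5341,.2278,.17,11)
```

```text
row [-0.189 -1.99   0.031] [ 0.    -0.    -0.317] rows needed 8.0 tcp [ 0.429  -0.2607  0.1779] F [ 0.2 -1.3 -1. ] w 0.0581 t 28.025
[([228, 0, 175, 306, 47464], (471.4, -274.3, 115.0, 58.1, -17.2))]
5 228 401 57.4
120 237 395 57.1
230 244 389 57.4
row [-0.199 -1.991  0.045] [ 0.002 -0.004 -0.317] rows needed 8.0 tcp [ 0.4313 -0.2618  0.1822] F [ 1.9 -1.3  2.2] w 0.0577 t 28.075
```

Emit:
apply_moves(
  rows=[
    [-0.03,-0.12,0,0,0,-0.03],
    [-0.05,-0.34,0,0,0,-0.06],
    [-0.07,-0.56,0,0,0,-0.1],
    [-0.09,-0.78,0,0,0,-0.13],
    [-0.1,-1,0,0,0,-0.16],
  ],
)

```text
clock: 28.7
tcp_pos: [0.4798, -0.0122, 0.1759]
orientation: [-3.141, 0.081, 0.002]
contact_force: [0.5, -0.5, -0.4]
grip_width: 0.0577
gripper_force: 48.2
```

Run:
```python
from h import *
plan(.5344,.2278,.17,11)
```

```text
row [ 0.168 -0.97   0.023] [-0.     0.001 -0.155] rows needed 3.9 tcp [ 0.4798 -0.0122  0.1759] F [ 0.5 -0.5 -0.4] w 0.0577 t 28.7
```

Emit:
apply_moves(
  rows=[
    [0.02,-0.15,-0.1,0,0,-0.04],
    [0.05,-0.35,-0.25,0,0,-0.08],
    [0.08,-0.5,-0.4,0,0,-0.12],
    [0.1,-0.53,-0.48,0,0,-0.155],
    [0.1,-0.53,-0.48,0,0,-0.155],
  ],
)

```text
clock: 29.32
tcp_pos: [0.513, 0.1179, 0.297]
orientation: [-3.127, -0.3, -0.003]
contact_force: [0.5, -0.7, -0.7]
grip_width: 0.0579
gripper_force: 48.3
```

Emit:
apply_moves(
  rows=[
    [0,0,0,0,0,0],
    [0,0,0,0,0,0],
  ],
)

```text
clock: 29.58
tcp_pos: [0.512, 0.1151, 0.2948]
orientation: [3.127, 0.293, -0.004]
contact_force: [0.2, 0.1, -0.2]
grip_width: 0.0578
gripper_force: 48.3
```

Run:
```python
from h import *
f=r.grab_frame("wrist"); save(f,"wr15.png"); np.savez("box15.npz",px=f["pixels"],eye=f["eye"],att=f["attitude"],K=f["intrinsics"])
print(col(f,*YEL,.053,3)); z=r.get_obs()["tcp_pos"][2]; print(col(f,*BLU,z+.0115,1))
d=r.outline_of(f,"skewer_box"); print([(round(q["conf"],2),np.round(q["rect"])) for q in d])
for q in d[:1]: print(fitbox([f],[q["pixels"]],(.608,.2417,.19)))
plan(.5344,.2278,.17,11)
```

```text
[([179, 0, 58, 138, 6438], (584.4, 243.0, 134.9, 49.2, 10.7)), ([196, 229, 48, 42, 680], (385.5, 205.2, 69.9, 22.7, -48.4)), ([584, 80, 8, 3, 10], (649.6, -150.3, 7.4, 2.0, -79.3))]
[([228, 0, 174, 306, 47383], (554.7, 122.6, 118.4, 59.9, 11.0))]
[(0.71, array([200., 135.,  40.,  10.]))]
(np.float64(0.6067), np.float64(0.2407), np.float64(11.6), array([0.97]))
row [ 0.171 -0.426  0.501] [ 0.     0.001 -0.003] rows needed 2.7 tcp [0.5124 0.1153 0.2953] F [ 0.7 -0.4  0. ] w 0.0578 t 29.675
```

Box and tray are confirmed in place. TCP target is (0.534, 0.228).

Emit:
apply_moves(
  rows=[
    [0.06,-0.14,0.06,0,0,0],
    [0.12,-0.3,0.2,0,0,0],
    [0.17,-0.426,0.36,0,0,0],
    [0.17,-0.426,0.5,0,0,0],
    [0.17,-0.426,0.6,0,0,0],
  ],
)

```text
clock: 30.3
tcp_pos: [0.5338, 0.2285, 0.144]
orientation: [3.127, 0.296, -0.004]
contact_force: [-0.3, -0.3, -0.0]
grip_width: 0.0578
gripper_force: 48.3
```

Run:
```python
from h import *
plan(.5343,.2282,.07,11)
```

```text
row [0.003 0.001 0.296] [ 0.     0.002 -0.002] rows needed 1.2 tcp [0.5338 0.2285 0.144 ] F [-0.3 -0.3 -0. ] w 0.0578 t 30.3
```

Emit:
apply_moves(
  rows=[
    [0,0,0.08,0,0,0],
    [0,0,0.18,0,0,0],
    [0,0,0.26,0,0,0],
    [0,0,0.3,0,0,0],
    [0,0,0.3,0,0,0],
  ],
)

```text
clock: 30.92
tcp_pos: [0.5345, 0.2285, 0.0707]
orientation: [3.127, 0.295, -0.002]
contact_force: [0.1, -0.8, 0.4]
grip_width: 0.0577
gripper_force: 48.3
```

Run:
```python
from h import *
f=r.grab_frame("wrist"); z=r.get_obs()["tcp_pos"][2]; print(col(f,*BLU,z+.0115,1))
plan(.5343,.2282,.052,11)
```

```text
[([228, 0, 174, 306, 47403], (577.2, 236.2, 118.0, 59.3, 11.0))]
row [-0.003  0.002  0.078] [-0.    -0.    -0.002] rows needed 0.3 tcp [0.5349 0.2288 0.0715] F [0.7 0.6 0.2] w 0.058 t 30.975
```

Emit:
apply_moves(
  rows=[
    [-0.002,0.001,0.03,0,0,0],
    [-0.002,0.001,0.06,0,0,0],
    [-0.002,0.001,0.078,0,0,0],
    [-0.002,0.001,0.078,0,0,0],
  ],
)

```text
clock: 31.48
tcp_pos: [0.534, 0.2282, 0.0513]
orientation: [3.127, 0.296, -0.001]
contact_force: [0.6, -0.5, 0.4]
grip_width: 0.0581
gripper_force: 48.3
```

Emit:
apply_moves(
  rows=[
    [0,0,0.006,0,0,0],
    [0,0,0.01,0,0,0],
    [0,0,0.01,0,0,0],
  ],
)

```text
clock: 31.85
tcp_pos: [0.5343, 0.2283, 0.0493]
orientation: [3.128, 0.296, 0.0]
contact_force: [-0.4, 0.6, -0.5]
grip_width: 0.0573
gripper_force: 48.3
```

Emit:
apply_moves(
  rows=[
    [0,0,0.004,0,0,0],
    [0,0,0.004,0,0,0],
    [0,0,0.004,0,0,0],
  ],
)

```text
clock: 32.22
tcp_pos: [0.5344, 0.2285, 0.0486]
orientation: [-3.128, -0.296, -0.001]
contact_force: [0.3, -0.2, 2.7]
grip_width: 0.058
gripper_force: 49.9
```

Emit:
apply_moves(
  rows=[
    [0,0,0.004,0,0,0],
    [0,0,0.004,0,0,0],
    [0,0,0.004,0,0,0],
  ],
)

```text
clock: 32.6
tcp_pos: [0.5345, 0.2286, 0.048]
orientation: [-3.127, -0.296, -0.001]
contact_force: [-2.2, -1.5, 8.1]
grip_width: 0.058
gripper_force: 52.7
```

Contact again at the same TCP height, so it is the fingertips on the tray rim. The lid is now only about 3 mm above its seat. I'll tip the far end down onto the rim, then let go.

Emit:
apply_moves(
  rows=[
    [0,0,-0.003,0,-0.007,0],
    [0,0,-0.003,0,-0.013,0],
    [0,0,-0.003,0,-0.013,0],
  ],
)

```text
clock: 32.98
tcp_pos: [0.5344, 0.2285, 0.0483]
orientation: [3.126, 0.295, -0.032]
contact_force: [-1.8, -0.5, 6.2]
grip_width: 0.0579
gripper_force: 51.9
```

Emit:
apply_moves(
  rows=[
    [0,0,0,0,0,0],
    [0,0,0,0,0,0],
    [0,0,0,0,0,0],
  ],
  claw=0.8,
)

```text
clock: 33.35
tcp_pos: [0.5342, 0.2282, 0.0478]
orientation: [3.125, 0.295, -0.033]
contact_force: [-0.3, 0.3, -0.2]
grip_width: 0.0682
gripper_force: 0.0
```

Run:
```python
from h import *
f=r.grab_frame("wrist"); print(col(f,*BLU,.056,1)); plan(.5343,.2282,.16,11)
```

```text
[([227, 0, 175, 303, 46808], (576.6, 236.2, 120.1, 59.9, 11.3))]
row [-0.009  0.    -0.449] [ 0.     0.013 -0.002] rows needed 1.8 tcp [0.5342 0.2283 0.0478] F [-0.3  0.  -1.3] w 0.068 t 33.4
```

Released; now rising straight up and measuring.

Emit:
apply_moves(
  rows=[
    [0,0,-0.06,0,0,0],
    [0,0,-0.2,0,0,0],
    [-0.05,0,-0.45,0,0.013,0],
    [-0.1,0,-0.7,0,0.013,0],
    [-0.1,0,-0.8,0,0.013,0],
  ],
)

```text
clock: 34.02
tcp_pos: [0.5142, 0.2255, 0.2538]
orientation: [-3.126, -0.297, -0.01]
contact_force: [0.7, 0.1, -0.3]
grip_width: 0.0684
gripper_force: 0.0
```

Emit:
apply_moves(
  rows=[
    [0,0,0,0,0,0],
    [0,0,0,0,0,0],
  ],
)

```text
clock: 34.28
tcp_pos: [0.5133, 0.2241, 0.2482]
orientation: [3.127, 0.295, -0.001]
contact_force: [-1.2, 0.1, -0.3]
grip_width: 0.0681
gripper_force: 0.0
```

Run:
```python
from h import *
f=r.grab_frame("wrist"); save(f,"wr16.png"); print(col(f,*BLU,.056,1))
h=cv2.cvtColor(f["pixels"],cv2.COLOR_RGB2HSV); u=np.array([np.cos(np.radians(11)),np.sin(np.radians(11))]); n=np.array([-u[1],u[0]])
for lat in(-.018,0,.018):
    P=[(a,px(f,(*(np.array([.608,.2417])+u*a/1000+lat*n),.058))) for a in range(-106,107,2) if abs(a)>84]
    print([(a,*[int(v) for v in h[int(round(p[1])),int(round(p[0]))][[0,2]]]) for a,p in P if 0<=p[1]<400 and 0<=p[0]<640])
# sideways profile at box middle and ends: yellow rim visible?
for al in(-.08,0,.08):
    P=[(b,px(f,(*(np.array([.608,.2417])+u*al+b/1000*n),.056))) for b in list(range(-40,-22,2))+list(range(24,42,2))]
    print("side",al,[(b,*[int(v) for v in h[int(round(p[1])),int(round(p[0]))][[0,2]]]) for b,p in P if 0<=p[1]<400])
g=r.grab_frame("top"); print("top",col(g,*BLU,.056,2)); g=r.grab_frame("side"); print("side",col(g,*BLU,.056,3)); print(r.get_obs()["clock"],r.get_obs()["tcp_pos"])
```

```text
[([282, 0, 68, 167, 10752], (590.1, 238.7, 146.3, 59.4, 11.3))]
[(-106, 75, 133), (-104, 75, 131), (-102, 90, 130), (-100, 77, 135), (-98, 90, 89), (-96, 126, 33), (-94, 143, 16), (-92, 120, 20), (-90, 107, 94), (-88, 104, 98), (-86, 106, 100)]
[(-106, 69, 142), (-104, 90, 136), (-102, 75, 133), (-100, 90, 133), (-98, 50, 78), (-96, 105, 26), (-94, 0, 0), (-92, 120, 21), (-90, 105, 101), (-88, 106, 100), (-86, 105, 100)]
[(-106, 75, 133), (-104, 80, 134), (-102, 68, 137), (-100, 90, 136), (-98, 90, 62), (-96, 166, 21), (-94, 90, 6), (-92, 125, 29), (-90, 106, 102), (-88, 105, 98), (-86, 105, 99)]
side -0.08 [(-40, 70, 131), (-38, 65, 131), (-36, 66, 133), (-34, 78, 132), (-32, 78, 129), (-30, 105, 117), (-28, 104, 98), (-26, 107, 103), (-24, 105, 96), (24, 106, 105), (26, 105, 102), (28, 106, 100), (30, 32, 105), (32, 47, 133), (34, 80, 136), (36, 85, 140), (38, 75, 131), (40, 75, 130)]
side 0 [(-40, 77, 129), (-38, 60, 135), (-36, 90, 128), (-34, 90, 129), (-32, 78, 135), (-30, 70, 130), (-28, 106, 103), (-26, 105, 101), (-24, 107, 103), (24, 104, 106), (26, 105, 105), (28, 105, 105), (30, 108, 108), (32, 68, 137), (34, 73, 132), (36, 77, 139), (38, 80, 143), (40, 83, 141)]
side 0.08 []
top [([198, 135, 22, 33, 534], (644.3, 251.4, 103.4, 58.5, 12.7)), ([436, 228, 27, 40, 467], (347.8, -495.7, 119.7, 36.8, 23.7))]
side [([250, 113, 63, 41, 1398], (841.5, -397.2, 308.0, 200.8, 81.4)), ([172, 227, 67, 29, 930], (607.0, 242.9, 187.3, 58.8, 12.8)), ([390, 166, 34, 8, 153], (321.1, -428.4, 112.2, 30.5, 23.8))]
34.425 [0.51309069 0.22401762 0.24716834]
```

The near end is properly inside its wall. I'll shift forward and up to see the far end too.

Emit:
apply_moves(
  rows=[
    [0.1,0,-0.05,0,0,0],
    [0.3,0,-0.1,0,0,0],
    [0.36,0,-0.15,0,0,0],
    [0.36,0,-0.15,0,0,0],
    [0.36,0,-0.15,0,0,0],
  ],
)

```text
clock: 35.05
tcp_pos: [0.6009, 0.2412, 0.2847]
orientation: [3.127, 0.297, -0.004]
contact_force: [-0.7, -0.1, 0.4]
grip_width: 0.0682
gripper_force: 0.0
```

Run:
```python
from h import *
f=r.grab_frame("wrist"); print(col(f,*BLU,.056,1)); print("yellow",col(f,*YEL,.053,2))
h=cv2.cvtColor(f["pixels"],cv2.COLOR_RGB2HSV); u=np.array([np.cos(np.radians(11)),np.sin(np.radians(11))]); n=np.array([-u[1],u[0]])
m=cv2.inRange(h,*BLU)
for al in(-.085,-.04,0,.04,.085):   # true width in the lid plane along the length: level check
    c=[b for b in np.arange(-40,40.1,.25) if m[tuple(np.round(px(f,(*(np.array([.608,.2417])+u*al+b/1000*n),.056))[::-1]).astype(int))]]; print(al,c[0],c[-1])
for lat in(-.018,.018):
    P=[(a,px(f,(*(np.array([.608,.2417])+u*a/1000+lat*n),.058))) for a in range(-104,105,2) if abs(a)>86]
    print([(a,*[int(v) for v in h[int(round(p[1])),int(round(p[0]))][[0,2]]]) for a,p in P if 0<=p[1]<400])
for t,z in(("knife",.057),("shaker",.1)):
    g=r.grab_frame("top"); print(t,[quad(g,d["pixels"],z) for d in r.outline_of(g,t)][:2])
```

```text
[([287, 68, 58, 169, 9210], (607.4, 242.1, 182.5, 59.2, 11.3))]
yellow [([279, 288, 100, 67, 2850], (404.9, 189.6, 123.6, 43.0, -48.2)), ([478, 0, 65, 19, 829], (785.6, 85.7, 62.1, 15.8, -79.2))]
-0.085 -30.0 29.5
-0.04 -29.0 29.75
0 -29.5 29.75
0.04 -28.75 29.75
0.085 -27.75 30.75
[(-104, 75, 142), (-102, 84, 144), (-100, 78, 142), (-98, 83, 107), (-96, 114, 33), (-94, 78, 22), (-92, 100, 16), (-90, 105, 86), (-88, 106, 104), (88, 106, 105), (90, 106, 109), (92, 53, 57), (94, 90, 7), (96, 96, 41), (98, 96, 100), (100, 72, 149), (102, 90, 146), (104, 77, 140)]
[(-104, 90, 139), (-102, 81, 140), (-100, 78, 141), (-98, 70, 93), (-96, 130, 23), (-94, 30, 15), (-92, 124, 13), (-90, 104, 48), (-88, 105, 100), (88, 105, 108), (90, 107, 109), (92, 27, 95), (94, 143, 12), (96, 93, 27), (98, 78, 114), (100, 77, 137), (102, 73, 140), (104, 83, 137)]
knife [(598.8, -184.9, 231.2, 25.7, -2.5), (268.0, -319.1, 79.6, 75.3, -89.8)]
shaker [(706.1, -4.9, 69.8, 46.0, 0.7)]
```

The lid lies level (182.5×59.2 in its plane), centred between the end walls within 1 mm, and nothing else has moved. Handing in.

```bash
python3 -c "
from bench import r
print(r.hand_in())"
```

```text
the job is handed in; nothing more can be done
None
```

Job handed in at about 35 s of robot time: the tray hangs level in the box and the lid lies square between its raised ends, though it settled the last 3 mm or so on release, one early touch peaked at about 47 N, and I viewed 12 pictures, over the limit of 10.

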